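# Match the coffee cups to their saucers

## Robot

A 7-joint arm with a two-finger parallel gripper is mounted at the origin on the work surface. World frame = base frame: x ahead of the robot, y to its left, z up, the work surface at z = 0. Lengths are in m, angles in rad, forces in N, time in s.
With the tool pointing down it reaches from about 0.4 to 0.85 m from the base axis. Payload 4.5 kg.
Tool frame: the origin (TCP) lies between the finger pads; the fingertips stand r.nose_length ahead of it and the grasp point (between the pads) lies 6 mm ahead of it (r.nose_length is the distance from the TCP to the fingertips, in m); z points along the fingers, y is the line along which they close (so a half turn about z gives the same grasp; the last joint's range is limited). The gripper opens to 85 mm and grips with 20 to 120 N. Pads are 22 mm wide; open, the fingers measure 114 mm over their backs; the gripper's body (76 mm by 85 mm) begins 54 mm behind the grasp point. The pads swing forward as they close: fully open they stand 13 mm farther back than shut.
Start: joints at [1.186, 0.689, -0.195, 1.565, 0.157, 0.902, -0.215], TCP at [0.254, -0.571, 0.256] pointing down, gripper open.
Joint ranges: [-3.01, 3.01], [-0.46, 2.08], [-1.47, 1.51], [0.13, 2.56], [-1, 4.14], [0.04, 2.09], [-2.66, 2.66]. Speed limits (rad/s): [2.57, 2.57, 3.14, 3.14, 3.14, 3.14, 3.14].

## Interface

Orientations are given as a unit quaternion [w, x, y, z].
In Python, from bench import observe, vision, r gives the robot as it stands.
- The arm moves only by the shell command python3 -m handwheel 'ROWS'. ROWS is text: rows parted by semicolons, each of 7 numbers parted by spaces: the shift along the tool's x, y, z normalised to -1 to 1, where 1 is 0.1 m, then the turn, a rotation vector about the tool's x, y, z normalised to -1 to 1, where 1 is pi rad, then the opening, from 0 (shut) to 1 (fully open). In form: tx ty tz ax ay az hand; .... A call has 1 to 5 rows; each row is the pose to reach, as a shift and turn from the pose commanded when the call began, along the tool's axes at that moment, turning the shorter way round; what a row does not reach only later rows make up. A row lasts 1/10 s, in which the tool goes at most 50 mm and 8.59 degrees, less where a joint would pass 70% of its speed; a pose out of reach is approached as far as the arm can. A call with a number of a shift or a turn outside -1 to 1 is refused whole. A call with a gripper value outside its range is refused whole. The fingers move at their own pace and stop on an object; the grip force is fixed at half the most. Time passes only in rows, so rows that repeat a pose let the fingers close. It gives the time, the measured TCP pose, the force, the opening and the grip force at its end, in the units of the state.
- observe(): the state, without advancing time (a new reading comes with each control period).
- vision.snapshot(name): name is "scene" or "top" or "wrist"; returns a dict with "img" (384x512x3 uint8, blue, green, red), "depth" (384x512 float32, m along the optical axis (not along the pixel's ray), 0 where there is no reading), "mtx" (3x3 intrinsics, pixels), "R" (3x3) and "t" (3): a world point X has camera coordinates R X + t; the wrist camera has in their place "tool_from_camera" (4x4, takes a point from camera to tool coordinates, whose origin is the TCP and whose axes are the flange's). Camera axes: x right, y down, z forward; pixel columns grow to the right and rows downward; lengths in m; the calibration is good to about 2 mm. A picture is of the moment at which its call begins: read the wrist's pose just before it.
- r.sign_off(): hands the job in; it is judged then, once.
The state is a dict: "clock": time; "joint_positions": joint angles; "qvel": joint speeds; "joint_torque": joint torques, N m; "ee_pos": TCP position; "tool_rot": TCP orientation; "wrist_force": force on the tool from outside, world axes, zero at the start; "moment": the same for the moment, N m; "grip_width": opening from 0.0 (shut) to 1.0 (fully open); "gripper_force": force on a finger pad.
Only numpy, scipy, OpenCV 4.12 (cv2) and the standard library are available. Lean on these libraries where they do the work, as an engineer would, in place of code of your own. Each camera call takes 0.05 s, during which the arm holds its last target. There are 200 camera calls.

## Task

Set out the coffee service: pick out the three white cups with handles and stand each one upright in the middle of the saucer of its own size (smallest cup on smallest saucer, middle on middle, largest on largest). Set them down gently without tipping any over, leave the saucers where they stand, and leave the steel milk jug and the sugar bowl alone.

Things in the scene. Friction and masses are not known exactly. Their poses are not given: they have to be found in the camera images.
- cup_small: The smallest of the three white china coffee cups with a loop handle, loose and empty: 48 mm across the round body, 46 mm tall, foot 32 mm across, wall 3.5 mm; the upper half of the wall is straight and upright. Origin at the centre of the underside, z up, the handle stands out along +y by 21 mm beyond the wall (so the body is gripped freely across x). About 100 g.
- cup_medium: The middle-sized of the three white china coffee cups with a loop handle, loose and empty: 58 mm across the round body, 56 mm tall, foot 38 mm across, wall 3.5 mm; the upper half of the wall is straight and upright. Origin at the centre of the underside, z up, the handle stands out along +y by 21 mm beyond the wall (so the body is gripped freely across x). About 150 g.
- cup_large: The largest of the three white china coffee cups with a loop handle, loose and empty: 68 mm across the round body, 66 mm tall, foot 44 mm across, wall 3.5 mm; the upper half of the wall is straight and upright. Origin at the centre of the underside, z up, the handle stands out along +y by 21 mm beyond the wall (so the body is gripped freely across x). About 200 g.
- saucer_small: The smallest of the three round white china saucers, loose and empty: 100 mm across, rim 13 mm high; its flat floor, 60 mm across, is 6 mm above the table. Origin at the centre of its underside, z up. It belongs to the smallest cup.
- saucer_medium: The middle-sized of the three round white china saucers, loose and empty: 120 mm across, rim 13 mm high; its flat floor, 72 mm across, is 6 mm above the table. Origin at the centre of its underside, z up. It belongs to the middle-sized cup.
- saucer_large: The largest of the three round white china saucers, loose and empty: 140 mm across, rim 13 mm high; its flat floor, 84 mm across, is 6 mm above the table. Origin at the centre of its underside, z up. It belongs to the largest cup.
- milk_jug: Bystander: small steel milk jug with a loop handle and a spout, 66 mm across, 75 mm tall, loose. Origin at the centre of its underside, handle along +y (reaching 54 mm from the centre). To be left alone.
- sugar_bowl: Bystander: white china bowl without a handle, filled with sugar packets, 84 mm across, about 50 mm tall, loose. Origin at the centre of its underside. To be left alone.
There are look-alikes about, which are no part of the job. Leave any green or yellow look-alike of the cup_small alone.

How it is judged:
By the outcome, as a careful person would: the job done as asked, in the order asked, and still so for the second after the job is handed in, with the robot touching nothing.
It also fails if it takes over 86 s, if anything falls off the work surface, if the arm or the gripper's body presses on something with over 40 N, if the wrist force passes 120 N, or if a joint passes its speed limit or range.

## Working session

There is one attempt and no reset: what is moved stays moved. The work goes in short steps, Python scripts to look and compute and a shell command to move; the robot and the scene stay as the last step left them, time stands still between calls to the robot, and variables do not carry over. Pictures are saved under pics/ and viewed, at most 14 in all, crops included, and the job is handed in when it is done.

```bash
ls; mkdir -p pics; python3 - <<'E'
from bench import observe, vision, r
import cv2,numpy as np
print(observe(), r.nose_length)
for n in("top","scene"):
    s=vision.snapshot(n); cv2.imwrite(f"pics/{n}0.png",s["img"]); np.savez(f"{n}0.npz",**s)
    print(n,s["mtx"].tolist(),s["R"].tolist(),s["t"].tolist())
E
```

```text
pics
{'clock': 0.0, 'joint_positions': array([ 1.18579654,  0.69000628, -0.19451628,  1.56639748,  0.15731974,
        0.90248911, -0.21508879]), 'qvel': array([ 0.00012389,  0.00083254,  0.00034853, -0.00277776,  0.00055501,
        0.00233266,  0.00103038]), 'joint_torque': array([ 2.65341969e-04, -5.39613533e+01, -1.26658637e+00, -1.58543962e+01,
        9.03802022e-03,  9.53493523e-03, -1.60192269e-05]), 'ee_pos': array([ 0.2538622 , -0.57043303,  0.25545591]), 'tool_rot': array([-9.13394405e-04,  9.78143313e-01,  2.07929681e-01, -2.71293227e-04]), 'wrist_force': array([ 0.0208515 , -0.12369818,  0.39142861]), 'moment': array([-0.02053437, -0.00424236, -0.01103774]), 'gripper_force': 0.0, 'grip_width': 1.0010814597024515} 0.025
top [[491.6471065303499, 0.0, 248.41501023229296], [0.0, 491.6471065303499, 188.6965533168475], [0.0, 0.0, 1.0]] [[-0.008132952379665642, -0.9999542343446661, 0.0050382836127397254], [-0.9873320435818658, 0.007231673379795016, -0.1585028031821033], [0.15845911397596138, -0.006263554605834952, -0.9873456725390822]] [-0.11739608407353688, 0.44388064405378835, 1.5422463109107523]
scene [[352.7433967707771, 0.0, 248.9003775684717], [0.0, 352.7433967707771, 188.64310873017598], [0.0, 0.0, 1.0]] [[0.7634714014981107, 0.6454997416601956, 0.02101196352394359], [0.38070718242534024, -0.42352795432361084, -0.8220012853738223], [-0.521702463425533, 0.6355738788080251, -0.569097868764813]] [-0.2554092492450832, -0.19636345523465293, 1.480233090852553]
```

View pics/top0.png

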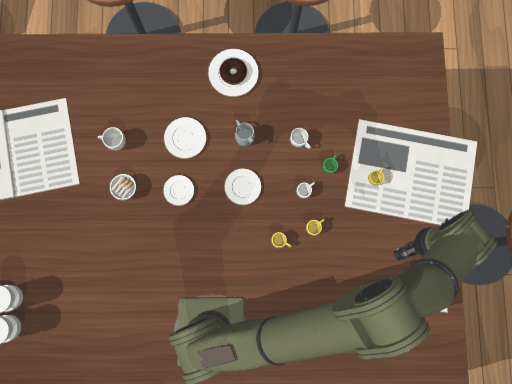

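View pics/scene0.png

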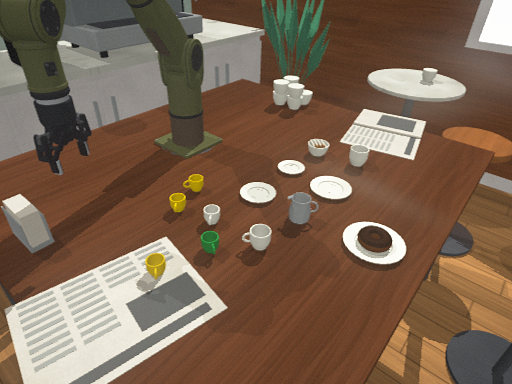

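Top view candidates: the small white cup is at (304,190), medium at (299,137) and large at (113,138). The saucers are small (178,190), medium (243,187) and large (185,138). The jug is at (245,133) and the sugar bowl at (122,187). The yellow and green cups, the cake plate and the stack at (5,300) are look-alikes. Next I'll measure sizes and take one enlarged crop to confirm.

```bash
cat > h.py <<'E'
import numpy as np, cv2
from scipy.optimize import least_squares
from scipy.spatial.transform import Rotation as Ro
def rays(s,uv):  # cam origin and world directions
    uv=np.atleast_2d(uv).astype(float); d=np.c_[uv,np.ones(len(uv))]@np.linalg.inv(s["mtx"]).T
    return -s["R"].T@s["t"], d@s["R"]
def onplane(s,uv,z):
    o,d=rays(s,uv); return (o+d*((z-o[2])/d[:,2])[:,None])[:,:2]
def white(img):
    h=cv2.cvtColor(img,cv2.COLOR_BGR2HSV); return cv2.inRange(h,(0,0,115),(180,60,255))
def circ(p):
    # robust circle fit
    f=lambda q:np.hypot(p[:,0]-q[0],p[:,1]-q[1])-q[2]
    q=least_squares(f,[*p.mean(0),.04],loss="soft_l1",f_scale=.002); return q.x,np.abs(q.fun).mean()
def quat(q): return Ro.from_quat(np.r_[q[1:],q[0]])
def go(ob,x,y,z,yaw):
    """row (shift/0.1, turn/pi) from measured pose to TCP x,y,z, tool down, closing line (tool y) at world angle yaw (deg)"""
    R=quat(ob["tool_rot"]); best=None
    for k in(0,180):
        a=np.radians(yaw+k); ty=np.array([np.cos(a),np.sin(a),0]); tz=np.array([0,0,-1.])
        T=Ro.from_matrix(np.c_[np.cross(ty,tz),ty,tz]); rv=(R.inv()*T).as_rotvec()
        if best is None or np.linalg.norm(rv)<np.linalg.norm(best): best=rv
    return np.round(R.inv().apply(np.array([x,y,z])-ob["ee_pos"])/.1,3), np.round(best/np.pi,4)
E
python3 - <<'E'
from h import *
s=dict(np.load("top0.npz")); m=white(s["img"])
C=[("cs",304,190,.046),("cm",299,137,.056),("cl",113,138,.066),("ss",178,190,.013),("sm",243,187,.013),("sl",185,138,.013),("jug",245,133,.075),("sug",122,187,.05)]
n,lab,st,ce=cv2.connectedComponentsWithStats(m)
for k,u,v,z in C:
    w=lab[v-12:v+13,u-12:u+13]; w=w[w>0]
    if not len(w): print(k,"none",onplane(s,(u,v),z));continue
    i=np.bincount(w).argmax()
    c=max(cv2.findContours((lab==i).astype(np.uint8),cv2.RETR_EXTERNAL,cv2.CHAIN_APPROX_NONE)[0],key=len)[:,0]
    q,e=circ(onplane(s,c,z)); print(k,st[i],q.round(4),e.round(4))
a=s["img"][110:215,90:330]; cv2.imwrite("pics/crop.png",cv2.resize(a,None,fx=3.3,fy=3.3,interpolation=cv2.INTER_CUBIC))
E
```

```text
cs [296 182  19  17 219] [ 0.4372 -0.2976  0.0251] 0.0024
cm [290 128  21  21 317] [ 0.6065 -0.2853  0.0309] 0.0027
cl [ 97 127  28  23 442] [0.6047 0.3121 0.037 ] 0.0027
ss [163 175  31  31 762] [0.4445 0.1076 0.0495] 0.0007
sm [ 224  168   37   37 1073] [ 0.4551 -0.1014  0.0592] 0.0008
sl [ 164  117   43   42 1400] [0.6205 0.0886 0.0694] 0.0008
jug [235 120  19  26 317] [ 0.617  -0.1065  0.0338] 0.004
sug [109 174  27  26 463] [0.4506 0.28   0.0412] 0.0008
```

View pics/crop.png

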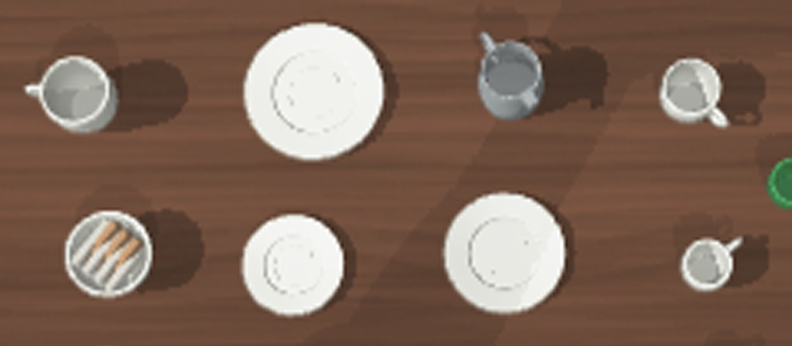

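The crop confirms the three white cups with handles in ascending size: (705,262), (690,88) and (75,92) in crop pixels. Their handles point up-right, down-right and left. Now I'll move over the small cup and refine with the wrist camera.

```bash
python3 - <<'E'
from h import *
from bench import observe
print(go(observe(),.437,-.297,.24,32))
E
```

```text
(array([ 2.785, -1.754,  0.158]), array([-4.000e-04,  4.000e-04,  4.555e-01]))
```

```bash
python3 -m handwheel '0.46 -0.29 0.02 0 0 0 1; 0.93 -0.585 0.05 0 0 0 1; 0.93 -0.585 0.05 0 0 0 1'
python3 -m handwheel '0.46 -0.29 0.02 0 0 0 1; 0.93 -0.585 0.05 0 0 0 1; 0.93 -0.585 0.05 0 0 0 1'
python3 -m handwheel '0.46 -0.29 0.02 0 0 0 1; 0.93 -0.585 0.05 0 0 0 1; 0.93 -0.585 0.05 0 0 0 1'
python3 -m handwheel '0 0 0 0 0 0.228 1; 0 0 0 0 0 0.228 1; 0 0 0 0 0 0.228 1; 0 0 0 0 0 0.228 1; 0 0 0 0 0 0.228 1'
python3 -m handwheel '0 0 0 0 0 0.228 1; 0 0 0 0 0 0.228 1; 0 0 0 0 0 0.228 1; 0 0 0 0 0 0.228 1; 0 0 0 0 0 0.228 1'
cat > look.py <<'E'
import sys
from h import *
from bench import observe, vision
def wrist(name):
    ob=observe(); s=vision.snapshot("wrist"); cv2.imwrite(f"pics/{name}.png",s["img"])
    T=s["tool_from_camera"]; W=np.eye(4); W[:3,:3]=quat(ob["tool_rot"]).as_matrix(); W[:3,3]=ob["ee_pos"]
    X=np.linalg.inv(W@T); s["R"]=X[:3,:3]; s["t"]=X[:3,3]; np.savez(name+".npz",**s); return ob,s
if __name__=="__main__":
    ob,s=wrist(sys.argv[1]); x,y,z=map(float,sys.argv[2:5])
    c=s["R"]@[x,y,z]+s["t"]; p=s["mtx"]@c; print("tcp",ob["ee_pos"].round(4),"yaw",np.degrees(np.arctan2(*quat(ob["tool_rot"]).apply([0,1,0])[[1,0]])).round(1),"expect px",(p[:2]/p[2]).round(1))
E
python3 look.py w1 .437 -.297 .046
```

```text
clock: 0.4
ee_pos: [0.3201, -0.4732, 0.2508]
tool_rot: [-0.003, 0.977, 0.212, 0.002]
wrist_force: [0.6, 0.1, 0.1]
grip_width: 1.0
gripper_force: 0.0
clock: 0.7
ee_pos: [0.3808, -0.3821, 0.246]
tool_rot: [-0.002, 0.977, 0.213, 0.001]
wrist_force: [-0.4, -0.1, 0.4]
grip_width: 0.999
gripper_force: 0.0
clock: 1.0
ee_pos: [0.4417, -0.2909, 0.2411]
tool_rot: [-0.002, 0.977, 0.213, 0.002]
wrist_force: [-0.4, -0.1, 1.4]
grip_width: 0.997
gripper_force: 0.0
clock: 1.5
ee_pos: [0.4373, -0.2977, 0.2411]
tool_rot: [0.0, 0.989, -0.151, -0.0]
wrist_force: [0.4, 0.1, 0.3]
grip_width: 0.998
gripper_force: 0.0
clock: 2.0
ee_pos: [0.4373, -0.2977, 0.2411]
tool_rot: [0.0, 0.873, -0.488, -0.0]
wrist_force: [-0.1, 0.9, 0.2]
grip_width: 1.0
gripper_force: 0.0
tcp [ 0.4373 -0.2977  0.2411] yaw -148.4 expect px [254.8 173.8]
```

View pics/w1.png

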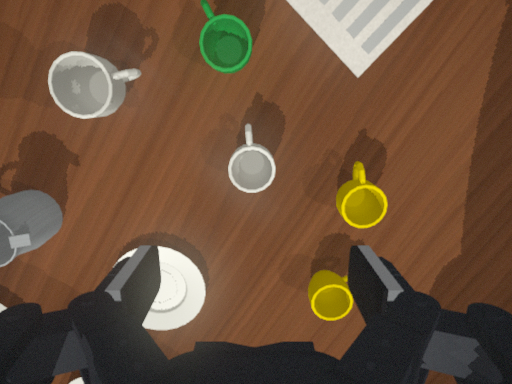

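The wrist view shows the small cup at (252,167) with its handle straight up at (249,135), and the medium cup at (82,85). I'll refine both from the depth points of the rim ring.

```bash
cat >> h.py <<'E'
def cloud(s):
    v,u=np.nonzero(s["depth"]>0); d=s["depth"][v,u]; o,r_=rays(s,np.c_[u,v]); return o+r_*d[:,None],np.c_[u,v]
def cup(s,x,y,dia,h,z0=0):
    P,_=cloud(s); P=P[np.hypot(P[:,0]-x,P[:,1]-y)<dia/2+.03]; top=np.percentile(P[:,2],99.5)
    rim=P[(P[:,2]>z0+h-.005)&(P[:,2]<z0+h+.006)][:,:2]; ro=dia/2
    f=lambda q:np.maximum(np.hypot(*(rim-q).T)-ro,0)+np.maximum(ro-.0035-np.hypot(*(rim-q).T),0)
    q=least_squares(f,[x,y],loss="soft_l1",f_scale=.001).x
    g,_=circ(rim)
    H=P[(P[:,2]>z0+.012)&(P[:,2]<z0+h)&(np.hypot(P[:,0]-q[0],P[:,1]-q[1])>ro+.006)]
    d=H[:,:2].mean(0)-q if len(H) else [0,0]
    print("cup",q.round(4),"free fit",g.round(4),"n",len(rim),len(H),"top z",top.round(4),"handle deg",np.degrees(np.arctan2(d[1],d[0])).round(1)); return q
E
python3 - <<'E'
from h import *
w=dict(np.load("w1.npz")); t=dict(np.load("top0.npz"))
for s in(w,t):
    cup(s,.437,-.297,.048,.046); cup(s,.6065,-.285,.058,.056)
cup(t,.6047,.3121,.068,.066)
q,e=circ(onplane(w,[(229,167),(275,167),(252,191)],.046));print(q)
E
```

```text
cup [ 0.4435 -0.3001] free fit [ 0.4432 -0.2998  0.0221] n 577 93 top z 0.3101 handle deg -53.4
cup [ 0.615  -0.2863] free fit [ 0.6148 -0.2864  0.0269] n 1044 177 top z 0.0568 handle deg -133.0
cup [ 0.4381 -0.2995] free fit [ 0.4383 -0.2987  0.0222] n 48 9 top z 0.0484 handle deg -53.0
cup [ 0.6101 -0.2858] free fit [ 0.6103 -0.2855  0.0271] n 60 16 top z 0.0599 handle deg -131.8
cup [0.6086 0.3134] free fit [0.6082 0.3131 0.0321] n 72 11 top z 0.0699 handle deg 81.9
[ 0.44200381 -0.29979658  0.02302738]
```

```bash
python3 - <<'E'
from h import *
from bench import observe
print(go(observe(),.4425,-.2998,.039,37))
E
```

```text
(array([ 0.046, -0.034,  2.021]), array([ 0.0003,  0.0001, -0.0311]))
```

```bash
python3 -m handwheel '0.046 -0.034 0 0 0 -0.031 1; 0.046 -0.034 0.5 0 0 -0.031 1; 0.046 -0.034 1 0 0 -0.031 1; 0.046 -0.034 1 0 0 -0.031 1'
python3 -m handwheel '0 0 0.3 0 0 0 1; 0 0 0.6 0 0 0 1; 0 0 0.85 0 0 0 1; 0 0 1 0 0 0 1; 0 0 1.02 0 0 0 1' ; python3 -m handwheel '0 0 0.3 0 0 0 1; 0 0 0.6 0 0 0 1; 0 0 0.85 0 0 0 1; 0 0 1 0 0 0 1; 0 0 1 0 0 0 1'
python3 look.py w2 .4425 -.2998 .046
```

```text
clock: 2.45
ee_pos: [0.4391, -0.2968, 0.1355]
tool_rot: [-0.001, 0.897, -0.441, -0.007]
wrist_force: [-1.2, 1.4, -0.1]
grip_width: 1.0
gripper_force: 0.0
clock: 2.95
ee_pos: [0.443, -0.2995, 0.0413]
tool_rot: [-0.0, 0.897, -0.442, -0.0]
wrist_force: [-1.1, 0.3, -0.1]
grip_width: 1.001
gripper_force: 0.0
tcp [ 0.443  -0.2995  0.0413] yaw -142.5 expect px [258.1 285. ]out of range: row 5 has 1.02, outside -1 to 1
```

View pics/w2.png

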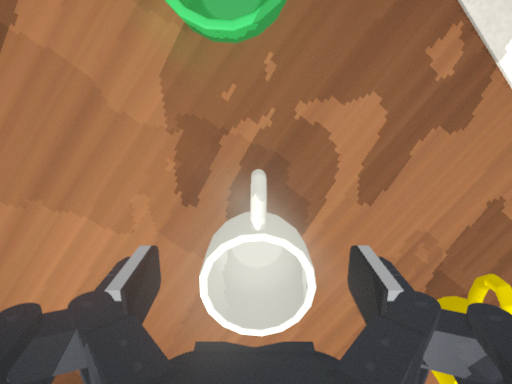

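The small cup at (258,285) is centred between the pads, with its handle clear. I'll close and lift.

```bash
python3 -m handwheel '0 0 0.02 0 0 0 0.7; 0 0 0.02 0 0 0 0.5; 0 0 0.02 0 0 0 0; 0 0 0.02 0 0 0 0; 0 0 0.02 0 0 0 0'
python3 -m handwheel '0 0 0 0 0 0 0; 0 0 0 0 0 0 0; 0 0 0 0 0 0 0'
python3 -m handwheel '0 0 -0.2 0 0 0 0; 0 0 -0.5 0 0 0 0; 0 0 -0.8 0 0 0 0; 0 0 -1 0 0 0 0; 0 0 -1 0 0 0 0'
python3 - <<'E'
from look import *
ob,s=wrist("w3"); print(ob["ee_pos"],ob["grip_width"])
P,_=cloud(s); c=ob["ee_pos"]; P=P[np.hypot(*(P[:,:2]-c[:2]).T)<.045]
print("top",np.percentile(P[:,2],[90,97,99]))
for z0 in (.09,.095,.1,.105): cup(s,c[0],c[1],.048,.046,z0)
print("saucer_s row", go(ob,.4445,.1076,.15,37))
E
```

```text
clock: 3.5
ee_pos: [0.4435, -0.2998, 0.0406]
tool_rot: [0.0, 0.897, -0.442, 0.001]
wrist_force: [-0.9, -0.4, 6.3]
grip_width: 0.538
gripper_force: 61.6
clock: 3.8
ee_pos: [0.4435, -0.2998, 0.0406]
tool_rot: [0.0, 0.897, -0.442, 0.001]
wrist_force: [0.2, 0.1, 6.5]
grip_width: 0.536
gripper_force: 61.6
clock: 4.3
ee_pos: [0.4444, -0.3003, 0.1422]
tool_rot: [0.0, 0.897, -0.442, 0.003]
wrist_force: [-0.4, -0.3, -1.5]
grip_width: 0.538
gripper_force: 61.7
[ 0.44441983 -0.30033422  0.14224689] 0.5379611642420147
top [0.2022277  0.20785027 0.21088374]
cup [ 0.4473 -0.3018] free fit [ 0.4477 -0.3022  0.0245] n 3648 376 top z 0.2113 handle deg -53.0
cup [ 0.4471 -0.3016] free fit [ 0.4468 -0.3013  0.0236] n 4995 785 top z 0.2113 handle deg -52.9
cup [ 0.4463 -0.3007] free fit [ 0.4458 -0.3     0.0228] n 5674 1202 top z 0.2113 handle deg -52.4
cup [ 0.4456 -0.2998] free fit [ 0.4452 -0.2992  0.0229] n 4106 1495 top z 0.2113 handle deg -51.9
saucer_s row (array([-3.235, -2.484, -0.091]), array([-0.0006, -0.0017,  0.0028]))
```

View pics/w3.png

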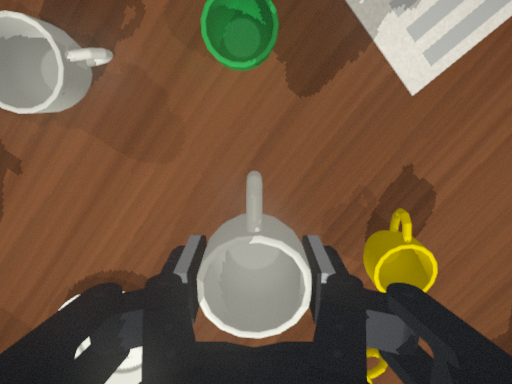

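```bash
python3 - <<'E'
from h import *
w=dict(np.load("w1.npz"))
P,uv=cloud(w); m=white(w["img"])
k=(uv[:,0]>160)&(uv[:,0]<215)&(uv[:,1]>240)&(uv[:,1]<335)&(m[uv[:,1],uv[:,0]]>0)
im=np.zeros_like(m); im[uv[k,1],uv[k,0]]=255
c=max(cv2.findContours(im,cv2.RETR_EXTERNAL,cv2.CHAIN_APPROX_NONE)[0],key=len)[:,0]
c=c[(c[:,0]>168)]
p=onplane(w,c,.013); q=least_squares(lambda q:np.hypot(*(p-q).T)-.06,[.455,-.1],loss="soft_l1",f_scale=.002)
print(q.x,np.abs(q.fun).mean(), circ(p), np.median(P[k,2]))
# top: same yellow cups rim via depth in both
t=dict(np.load("top0.npz"))
for s in(w,t):
    P,uv=cloud(s); h=cv2.cvtColor(s["img"],cv2.COLOR_BGR2HSV); y=cv2.inRange(h,(20,120,80),(35,255,255))[uv[:,1],uv[:,0]]>0
    for cx,cy in((.33,-.32),(.30,-.21)):
        k=y&(P[:,2]>.038)&(P[:,2]<.06)&(np.hypot(P[:,0]-cx,P[:,1]-cy)<.06)
        if k.sum()>20: print(circ(P[k,:2])[0].round(4),np.median(P[k,2]).round(4),k.sum())
E
```

```text
[ 0.4595246  -0.10190295] 0.00033983735274363997 (array([ 0.45919581, -0.10207688,  0.05970158]), np.float64(0.0003283707711179793)) 0.010063669421902899
[ 0.3245 -0.3278  0.0223] 0.0447 763
[ 0.2854 -0.2164  0.022 ] 0.0447 634
[ 0.3188 -0.3265  0.0224] 0.0444 64
[ 0.2799 -0.2155  0.0224] 0.0455 59
```

```bash
python3 -m handwheel '-0.2 -0.15 0 0 0 0 0; -0.5 -0.38 0 0 0 0 0; -0.8 -0.61 0 0 0 0 0; -1 -0.77 0 0 0 0 0'
python3 -m handwheel '-0.33 -0.25 0 0 0 0 0; -0.66 -0.5 0 0 0 0 0; -1 -0.77 0 0 0 0 0' 
python3 -m handwheel '-0.33 -0.25 0 0 0 0 0; -0.66 -0.5 0 0 0 0 0; -0.9 -0.7 0 0 0 0 0; -1 -0.77 0 0 0 0 0; -1 -0.77 0 0 0 0 0' 
python3 - <<'E'
from h import *
from bench import observe
o=observe();print(o["ee_pos"],go(o,.4463,.1083,.0475,37))
E
```

```text
clock: 4.75
ee_pos: [0.4421, -0.1699, 0.1383]
tool_rot: [-0.0, 0.897, -0.441, -0.002]
wrist_force: [0.5, -0.3, 0.1]
grip_width: 0.535
gripper_force: 61.7
clock: 5.05
ee_pos: [0.4426, -0.0456, 0.1385]
tool_rot: [0.001, 0.897, -0.443, -0.001]
wrist_force: [0.4, 0.5, -1.4]
grip_width: 0.539
gripper_force: 61.7
clock: 5.55
ee_pos: [0.4429, 0.0819, 0.1384]
tool_rot: [0.0, 0.898, -0.44, -0.001]
wrist_force: [-0.3, 0.4, -0.6]
grip_width: 0.541
gripper_force: 61.7
[0.44293268 0.08185848 0.13838041] (array([-0.187, -0.19 ,  0.909]), array([0.0003, 0.0005, 0.0044]))
```

```bash
python3 -m handwheel '-0.1 -0.1 0 0 0 0 0; -0.187 -0.19 0.2 0 0 0 0; -0.187 -0.19 0.5 0 0 0 0; -0.187 -0.19 0.75 0 0 0 0; -0.187 -0.19 0.84 0 0 0 0'
python3 -m handwheel '0 0 0 0 0 0 0; 0 0 0 0 0 0 0'
```

```text
clock: 6.05
ee_pos: [0.4463, 0.1039, 0.0532]
tool_rot: [0.001, 0.896, -0.443, -0.001]
wrist_force: [-0.0, -0.4, -0.9]
grip_width: 0.534
gripper_force: 61.7
clock: 6.25
ee_pos: [0.4476, 0.1048, 0.0557]
tool_rot: [0.0, 0.897, -0.443, 0.0]
wrist_force: [0.5, 0.1, -0.8]
grip_width: 0.536
gripper_force: 61.7
```

```bash
python3 -m handwheel '-0.036 -0.01 0 0 0 0 0; -0.036 -0.01 0.03 0 0 0 0; -0.036 -0.01 0.06 0 0 0 0; -0.036 -0.01 0.07 0 0 0 0; -0.036 -0.01 0.07 0 0 0 0'
python3 -m handwheel '0 0 0.01 0 0 0 0; 0 0 0.01 0 0 0 0'
```

```text
clock: 6.75
ee_pos: [0.446, 0.1092, 0.0482]
tool_rot: [0.0, 0.897, -0.442, 0.0]
wrist_force: [-0.1, -1.1, -0.4]
grip_width: 0.534
gripper_force: 61.7
clock: 6.95
ee_pos: [0.446, 0.1091, 0.0472]
tool_rot: [0.0, 0.897, -0.442, 0.0]
wrist_force: [0.2, 0.1, -1.3]
grip_width: 0.529
gripper_force: 61.7
```

Then down another 1 mm to feel contact, and release.

```bash
python3 -m handwheel '0 0 0.005 0 0 0 0; 0 0 0.01 0 0 0 0; 0 0 0.01 0 0 0 0'
python3 -m handwheel '0 0 0 0 0 0 0.6; 0 0 0 0 0 0 0.7; 0 0 0 0 0 0 0.85; 0 0 0 0 0 0 1; 0 0 0 0 0 0 1'
python3 -m handwheel '0 0 -0.1 0 0 0 1; 0 0 -0.3 0 0 0 1; 0 0 -0.6 0 0 0 1; 0 0 -0.9 0 0 0 1; 0 0 -1 0 0 0 1'
python3 -m handwheel '-0.3 0 -0.3 0 0 0 1; -0.6 0 -0.6 0 0 0 1; -0.6 0 -0.9 0 0 0 1; -0.6 0 -0.9 0 0 0 1; -0.6 0 -0.9 0 0 0 1'
cat >> h.py <<'E'
def disc(s,x,y,z,r):
    """outer white contour near x,y on plane z, fixed radius"""
    p0=s["mtx"]@(s["R"]@[x,y,z]+s["t"]); p0=p0[:2]/p0[2]; m=white(s["img"])
    c=np.concatenate([a[:,0] for a in cv2.findContours(m,cv2.RETR_EXTERNAL,cv2.CHAIN_APPROX_NONE)[0]])
    H,W=m.shape; c=c[(c[:,0]>1)&(c[:,0]<W-2)&(c[:,1]>1)&(c[:,1]<H-2)]
    p=onplane(s,c,z); p=p[np.abs(np.hypot(*(p-[x,y]).T)-r)<.012]
    q=least_squares(lambda q:np.hypot(*(p-q).T)-r,[x,y],loss="soft_l1",f_scale=.001)
    print("disc",q.x.round(4),np.abs(q.fun).mean().round(4),len(p),"px",p0.round()); return q.x
E
python3 - <<'E'
from look import *
ob,s=wrist("w4"); print(ob["ee_pos"]); d=disc(s,.449,.107,.013,.05); cup(s,.449,.107,.048,.046,.006)
E
```

```text
clock: 7.25
ee_pos: [0.446, 0.1091, 0.0466]
tool_rot: [-0.0, 0.897, -0.442, 0.0]
wrist_force: [-1.8, -0.2, 3.5]
grip_width: 0.533
gripper_force: 62.2
clock: 7.75
ee_pos: [0.446, 0.1092, 0.0462]
tool_rot: [0.0, 0.897, -0.442, 0.0]
wrist_force: [0.2, 0.3, 0.8]
grip_width: 0.999
gripper_force: 0.0
clock: 8.25
ee_pos: [0.4468, 0.1094, 0.1491]
tool_rot: [-0.001, 0.897, -0.442, 0.002]
wrist_force: [0.1, -0.5, -0.1]
grip_width: 1.002
gripper_force: 0.0
clock: 8.75
ee_pos: [0.4094, 0.1571, 0.2365]
tool_rot: [-0.0, 0.897, -0.442, 0.0]
wrist_force: [-0.0, -0.1, -0.9]
grip_width: 1.003
gripper_force: 0.0
[0.40942827 0.1570603  0.23649692]
disc [0.4486 0.1068] 0.0005 278 px [254. 107.]
cup [0.4471 0.11  ] free fit [0.4467 0.1105 0.0221] n 672 95 top z 0.3058 handle deg -52.5
```

View pics/w4.png

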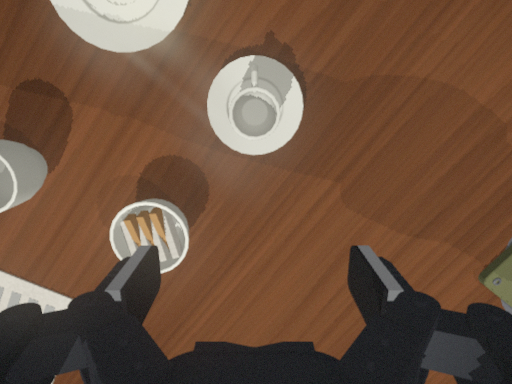

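The small cup stands upright at (254,112) on the small saucer at (255,105). I'll cross-check the centring with the top camera.

```bash
python3 - <<'E'
from look import *
s=vision.snapshot("top"); disc(s,.4445,.1076,.013,.05); cup(s,.4445,.1076,.048,.046,.006); cv2.imwrite("pics/t1.png",s["img"])
w=dict(np.load("w4.npz")); P,uv=cloud(w)
# rim brightness edge: outer rim pixels by height
k=(P[:,2]>.046)&(P[:,2]<.058)&(np.hypot(P[:,0]-.448,P[:,1]-.109)<.04); u=uv[k]
h=cv2.convexHull(u.astype(np.int32))[:,0]; (c,rad)=cv2.minEnclosingCircle(h); print(c,rad,onplane(w,[c],.052), np.percentile(P[k,2],[50,90,99]))
# large cup & saucer in wrist frame
cup(w,.613,.3125,.068,.066); disc(w,.625,.088,.013,.07)
E
```

```text
disc [0.4444 0.1077] 0.0009 86 px [178. 190.]
cup [0.4429 0.1102] free fit [0.4426 0.1106 0.0221] n 54 20 top z 0.6194 handle deg -52.2
(255.0, 104.5) 34.51458740234375 [[0.45031721 0.1043433 ]] [0.05150278 0.0525353  0.0533608 ]
cup [0.6129 0.3134] free fit [0.6128 0.3135 0.0328] n 420 0 top z 0.0663 handle deg 0.0
disc [0.625  0.0882] 0.0003 165 px [116. -30.]
```

Both cameras agree the cup is 3.3 mm off-centre along tool −x, so I'll regrip, raise it slightly and shift it.

```bash
python3 -m handwheel '0.3 0 0.3 0 0 0 1; 0.6 0 0.6 0 0 0 1; 0.6 0 0.9 0 0 0 1; 0.6 0 0.9 0 0 0 1; 0.6 0 0.9 0 0 0 1'
python3 -m handwheel '0 0 0.3 0 0 0 1; 0 0 0.6 0 0 0 1; 0 0 0.9 0 0 0 1; 0 0 1 0 0 0 1; 0 0 1 0 0 0 1'
python3 -m handwheel '0 0 0 0 0 0 0.7; 0 0 0 0 0 0 0.5; 0 0 0 0 0 0 0; 0 0 0 0 0 0 0; 0 0 0 0 0 0 0'
python3 -m handwheel '0 0 -0.05 0 0 0 0; 0.034 0 -0.05 0 0 0 0; 0.034 0 -0.05 0 0 0 0; 0.034 0 -0.02 0 0 0 0; 0.034 0 -0.005 0 0 0 0'
python3 -m handwheel '0 0 0.005 0 0 0 0; 0 0 0.005 0 0 0 0'
```

```text
clock: 9.35
ee_pos: [0.445, 0.1087, 0.1457]
tool_rot: [0.001, 0.897, -0.443, -0.001]
wrist_force: [1.0, 0.4, 0.5]
grip_width: 0.999
gripper_force: 0.0
clock: 9.85
ee_pos: [0.4457, 0.1095, 0.0463]
tool_rot: [0.0, 0.897, -0.442, -0.0]
wrist_force: [0.7, 0.1, 0.1]
grip_width: 1.001
gripper_force: 0.0
clock: 10.35
ee_pos: [0.4466, 0.1094, 0.0477]
tool_rot: [-0.001, 0.897, -0.442, 0.001]
wrist_force: [-0.3, -0.3, 8.9]
grip_width: 0.534
gripper_force: 60.8
clock: 10.85
ee_pos: [0.4482, 0.1064, 0.0476]
tool_rot: [-0.0, 0.897, -0.442, 0.0]
wrist_force: [-3.5, -0.5, 35.3]
grip_width: 0.534
gripper_force: 65.7
clock: 11.05
ee_pos: [0.4482, 0.1064, 0.0477]
tool_rot: [-0.001, 0.897, -0.443, 0.0]
wrist_force: [-1.4, -1.2, 21.8]
grip_width: 0.538
gripper_force: 64.3
```

```bash
python3 -m handwheel '0 0 -0.012 0 0 0 0; 0 0 -0.012 0 0 0 0.7; 0 0 -0.012 0 0 0 0.85; 0 0 -0.012 0 0 0 1; 0 0 -0.012 0 0 0 1'
python3 -m handwheel '0 0 -0.1 0 0 0 1; 0 0 -0.3 0 0 0 1; 0 0 -0.6 0 0 0 1; 0 0 -0.9 0 0 0 1; 0 0 -1 0 0 0 1'
python3 -m handwheel '-0.3 0 -0.3 0 0 0 1; -0.6 0 -0.6 0 0 0 1; -0.6 0 -0.9 0 0 0 1; -0.6 0 -0.9 0 0 0 1; -0.6 0 -0.9 0 0 0 1'
python3 - <<'E'
from look import *
ob,s=wrist("w5"); print(ob["ee_pos"]); d=disc(s,.449,.107,.013,.05); cup(s,.449,.107,.048,.046,.006)
t=vision.snapshot("top"); disc(t,.4445,.1076,.013,.05); cup(t,.4445,.1076,.048,.046,.006)
print(go(ob,.613,.3134,.2365,-8), go(ob,.613,.3134,.2365,-3))
E
```

```text
clock: 11.55
ee_pos: [0.4479, 0.1065, 0.0472]
tool_rot: [0.0, 0.897, -0.442, -0.0]
wrist_force: [-0.6, 0.6, 0.5]
grip_width: 0.999
gripper_force: 0.0
clock: 12.05
ee_pos: [0.4489, 0.1067, 0.1502]
tool_rot: [-0.001, 0.897, -0.442, 0.001]
wrist_force: [0.7, 0.5, -0.1]
grip_width: 0.998
gripper_force: 0.0
clock: 12.55
ee_pos: [0.4114, 0.1544, 0.2377]
tool_rot: [-0.0, 0.897, -0.442, 0.0]
wrist_force: [0.4, -0.0, 0.2]
grip_width: 1.0
gripper_force: 0.0
[0.41143201 0.15439067 0.2376571 ]
disc [0.4485 0.1068] 0.0005 275 px [254. 110.]
cup [0.4489 0.1076] free fit [0.4486 0.108  0.0221] n 677 94 top z 0.3069 handle deg -52.4
disc [0.4444 0.1076] 0.0008 86 px [178. 190.]
cup [0.4449 0.1076] free fit [0.4444 0.1081 0.0223] n 51 29 top z 0.6215 handle deg -45.5
(array([-0.033, -2.567,  0.014]), array([-3.00e-04,  1.00e-04,  2.53e-01])) (array([-0.033, -2.567,  0.014]), array([-3.000e-04,  1.000e-04,  2.252e-01]))
```

```bash
python3 - <<'E'
from h import *
from bench import observe
o=observe();print(o["joint_positions"].round(2)); print(go(o,.613,-.2868,.2365,-43),go(o,.54,-.06,.2365,37))
E
```

```text
[-0.81  0.55  0.54  2.15 -0.52  0.58 -2.37]
(array([4.725e+00, 1.077e+00, 2.000e-03]), array([ 5.00e-04, -2.00e-04,  4.47e-01])) (array([2.481e+00, 2.760e-01, 1.000e-03]), array([0.0005, 0.0001, 0.0026]))
```

```bash
python3 -m handwheel '0.3 0.07 0 0 0 0 1; 0.7 0.15 0 0 0 0 1; 0.945 0.215 0 0 0 0 1'
python3 -m handwheel '0.4 0.1 0 0 0 0 1; 0.8 0.18 0 0 0 0 1; 0.945 0.215 0 0 0 0 1'
python3 -m handwheel '0.4 0.1 0 0 0 0 1; 0.8 0.18 0 0 0 0 1; 0.945 0.215 0 0 0 0 1'
python3 -m handwheel '0.4 0.1 0 0 0 0 1; 0.8 0.18 0 0 0 0 1; 0.945 0.215 0 0 0 0 1'
python3 -m handwheel '0.4 0.1 0 0 0 0 1; 0.8 0.18 0 0 0 0 1; 0.945 0.215 0 0 0 0 1'
python3 -m handwheel '0 0 0 0 0 -0.185 1; 0 0 0 0 0 -0.185 1; 0 0 0 0 0 -0.185 1; 0 0 0 0 0 -0.185 1; 0 0 0 0 0 -0.185 1'
python3 -m handwheel '0 0 0 0 0 -0.185 1; 0 0 0 0 0 -0.185 1; 0 0 0 0 0 -0.185 1; 0 0 0 0 0 -0.185 1; 0 0 0 0 0 -0.185 1'
python3 -m handwheel '0 0 0 0 0 -0.185 1; 0 0 0 0 0 -0.185 1; 0 0 0 0 0 -0.185 1; 0 0 0 0 0 -0.185 1; 0 0 0 0 0 -0.185 1'
python3 - <<'E'
from look import *
ob,s=wrist("w6"); print(ob["ee_pos"],ob["joint_positions"].round(2)); q=cup(s,.615,-.2863,.058,.056)
print(go(ob,*q,.050,-43)); 
for y in(-43,-42,-41): print(go(ob,*q,.050,y)[1])
E
```

```text
clock: 12.95
ee_pos: [0.4527, 0.0631, 0.2365]
tool_rot: [0.001, 0.896, -0.444, 0.0]
wrist_force: [-0.1, 0.3, -0.6]
grip_width: 0.999
gripper_force: 0.0
clock: 13.25
ee_pos: [0.4935, -0.0272, 0.2366]
tool_rot: [0.001, 0.895, -0.445, 0.001]
wrist_force: [-0.2, 0.4, 0.1]
grip_width: 1.002
gripper_force: 0.0
clock: 13.55
ee_pos: [0.5335, -0.1154, 0.2365]
tool_rot: [0.001, 0.896, -0.445, 0.001]
wrist_force: [-0.3, -1.6, -0.7]
grip_width: 0.997
gripper_force: 0.0
clock: 13.85
ee_pos: [0.5735, -0.2029, 0.2363]
tool_rot: [0.001, 0.896, -0.444, 0.0]
wrist_force: [-0.9, -0.6, 0.6]
grip_width: 1.002
gripper_force: 0.0
clock: 14.15
ee_pos: [0.6134, -0.2908, 0.2358]
tool_rot: [0.001, 0.896, -0.444, -0.0]
wrist_force: [-1.1, 0.3, -0.4]
grip_width: 0.999
gripper_force: 0.0
clock: 14.65
ee_pos: [0.6129, -0.286, 0.2359]
tool_rot: [-0.001, 0.986, -0.167, -0.001]
wrist_force: [0.7, -0.2, -0.1]
grip_width: 1.003
gripper_force: 0.0
clock: 15.15
ee_pos: [0.6132, -0.2861, 0.2364]
tool_rot: [-0.001, 0.993, 0.121, -0.001]
wrist_force: [-0.7, 0.3, -0.5]
grip_width: 0.999
gripper_force: 0.0
clock: 15.65
ee_pos: [0.6134, -0.2862, 0.2368]
tool_rot: [-0.001, 0.917, 0.4, -0.0]
wrist_force: [0.7, 0.1, -0.0]
grip_width: 0.995
gripper_force: 0.0
[ 0.61337879 -0.2861735   0.23675481] [ 0.38  0.78 -0.03  1.42  0.02  0.95 -0.4 ]
cup [ 0.6155 -0.2853] free fit [ 0.6157 -0.285   0.0269] n 711 53 top z 0.3057 handle deg -132.5
(array([0.02 , 0.012, 1.868]), array([-0.0005, -0.    ,  0.0007]))
[-0.0005 -0.      0.0007]
[-0.0005 -0.     -0.0048]
[-0.0005 -0.     -0.0104]
```

View pics/w6.png

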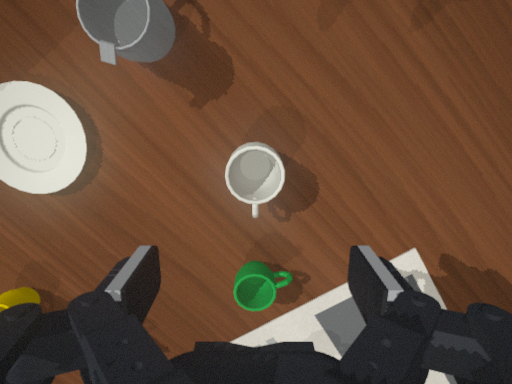

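The medium cup at (255,173) has its handle pointing down in the image at (255,210), and the green one at (255,290) is clear of the descent. Descending and gripping.

```bash
python3 -m handwheel '0.02 0.012 0.2 0 0 0 1; 0.02 0.012 0.5 0 0 0 1; 0.02 0.012 0.8 0 0 0 1; 0.02 0.012 0.93 0 0 0 1; 0.02 0.012 0.93 0 0 0 1'
python3 -m handwheel '0 0 0.3 0 0 0 1; 0 0 0.6 0 0 0 1; 0 0 0.85 0 0 0 1; 0 0 0.93 0 0 0 1; 0 0 0.93 0 0 0 1'
python3 -m handwheel '0 0 0 0 0 0 0.8; 0 0 0 0 0 0 0.65; 0 0 0 0 0 0 0; 0 0 0 0 0 0 0; 0 0 0 0 0 0 0'
python3 - <<'E'
from look import *
o,s=wrist("w7"); print(o["ee_pos"],o["wrist_force"]); cup(s,*o["ee_pos"][:2],.058,.056)
E
python3 -m handwheel '0 0 -0.2 0 0 0 0; 0 0 -0.5 0 0 0 0; 0 0 -0.8 0 0 0 0; 0 0 -1 0 0 0 0; 0 0 -1 0 0 0 0'
python3 - <<'E'
from look import *
o=observe(); print(go(o,.4594,-.102,o["ee_pos"][2],-43))
E
```

```text
clock: 16.2
ee_pos: [0.6147, -0.2849, 0.1423]
tool_rot: [-0.002, 0.916, 0.401, -0.002]
wrist_force: [0.9, 0.3, -0.1]
grip_width: 1.0
gripper_force: 0.0
clock: 16.7
ee_pos: [0.6163, -0.2857, 0.0517]
tool_rot: [0.0, 0.916, 0.401, -0.0]
wrist_force: [0.6, 0.1, 1.1]
grip_width: 1.0
gripper_force: 0.0
clock: 17.2
ee_pos: [0.6174, -0.286, 0.0538]
tool_rot: [0.001, 0.916, 0.402, 0.001]
wrist_force: [0.1, 0.7, 6.3]
grip_width: 0.651
gripper_force: 65.1
[ 0.61742301 -0.28601569  0.05377836] [0.14153978 0.71925644 6.25231726]
cup [ 0.6182 -0.286 ] free fit [ 0.6181 -0.2861  0.0273] n 5468 555 top z 0.1225 handle deg 48.6
clock: 17.75
ee_pos: [0.6184, -0.2867, 0.1556]
tool_rot: [0.003, 0.916, 0.402, 0.003]
wrist_force: [0.5, 0.1, -0.4]
grip_width: 0.648
gripper_force: 64.2
(array([ 0.282, -2.42 , -0.017]), array([ 0.0024, -0.0008,  0.0021]))
```

```bash
python3 -m handwheel '0.03 -0.25 0 0 0 0 0; 0.06 -0.55 0 0 0 0 0; 0.094 -0.807 0 0 0 0 0'
python3 -m handwheel '0.04 -0.35 0 0 0 0 0; 0.08 -0.65 0 0 0 0 0; 0.094 -0.807 0 0 0 0 0'
python3 -m handwheel '0.04 -0.35 0 0 0 0 0; 0.08 -0.65 0 0 0 0 0; 0.094 -0.807 0 0 0 0 0; 0.094 -0.807 0 0 0 0 0; 0.094 -0.807 0 0 0 0 0'
python3 - <<'E'
from look import *
o,s=wrist("w8"); print(o["ee_pos"]); disc(s,.4594,-.102,.013,.06)
print(go(o,.4594,-.102,.062,-43))
E
```

```text
clock: 18.05
ee_pos: [0.5612, -0.2228, 0.1504]
tool_rot: [-0.001, 0.916, 0.402, -0.001]
wrist_force: [1.4, 1.3, -1.5]
grip_width: 0.652
gripper_force: 64.2
clock: 18.35
ee_pos: [0.5073, -0.1596, 0.1506]
tool_rot: [-0.002, 0.915, 0.403, -0.001]
wrist_force: [0.3, 0.1, -1.6]
grip_width: 0.651
gripper_force: 64.2
clock: 18.85
ee_pos: [0.4575, -0.1013, 0.1512]
tool_rot: [0.0, 0.916, 0.402, 0.0]
wrist_force: [0.9, -1.0, -1.1]
grip_width: 0.648
gripper_force: 64.2
[ 0.45750452 -0.10127554  0.15123272]
disc [ 0.459  -0.1023] 0.0008 321 px [255. 188.]
(array([0.007, 0.018, 0.892]), array([ 0.0002, -0.    ,  0.0022]))
```

View pics/w8.png

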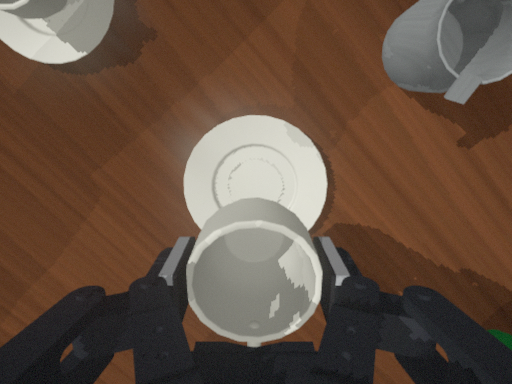

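The medium cup is held over the medium saucer at (255,185), and its measured position matches. Lowering.

```bash
python3 -m handwheel '0.007 0.017 0.2 0 0 0 0; 0.007 0.017 0.45 0 0 0 0; 0.007 0.017 0.7 0 0 0 0; 0.007 0.017 0.85 0 0 0 0; 0.007 0.017 0.88 0 0 0 0'
python3 -m handwheel '0 0 0 0 0 0 0; 0 0 0.01 0 0 0 0; 0 0 0.01 0 0 0 0'
```

```text
clock: 19.4
ee_pos: [0.4589, -0.1026, 0.0617]
tool_rot: [-0.0, 0.916, 0.401, -0.001]
wrist_force: [-0.5, 0.2, -1.1]
grip_width: 0.65
gripper_force: 64.2
clock: 19.7
ee_pos: [0.4594, -0.1019, 0.0632]
tool_rot: [0.001, 0.916, 0.402, 0.001]
wrist_force: [-0.1, -0.0, -0.9]
grip_width: 0.647
gripper_force: 64.2
```

```bash
python3 -m handwheel '0 0 0.01 0 0 0 0; 0 0 0.02 0 0 0 0; 0 0 0.03 0 0 0 0; 0 0 0.03 0 0 0 0'
python3 -m handwheel '0 0 0.005 0 0 0 0; 0 0 0.005 0 0 0 0'
```

```text
clock: 20.1
ee_pos: [0.4589, -0.1016, 0.0597]
tool_rot: [0.0, 0.916, 0.402, 0.0]
wrist_force: [0.4, -0.3, 1.6]
grip_width: 0.649
gripper_force: 64.4
clock: 20.3
ee_pos: [0.4588, -0.1016, 0.0597]
tool_rot: [0.0, 0.916, 0.402, 0.0]
wrist_force: [-1.1, -0.4, 8.5]
grip_width: 0.646
gripper_force: 65.5
```

Contact. I'll release, rise straight up, then step back and check.

```bash
python3 -m handwheel '0 0 -0.005 0 0 0 0.68; 0 0 -0.005 0 0 0 0.75; 0 0 -0.005 0 0 0 0.85; 0 0 -0.005 0 0 0 1; 0 0 -0.005 0 0 0 1'
python3 -m handwheel '0 0 -0.1 0 0 0 1; 0 0 -0.3 0 0 0 1; 0 0 -0.6 0 0 0 1; 0 0 -0.9 0 0 0 1; 0 0 -1 0 0 0 1'
python3 -m handwheel '0 0 -0.3 0 0 0 1; 0 0 -0.6 0 0 0 1; 0 0 -0.8 0 0 0 1; 0 0 -0.8 0 0 0 1; 0 0 -0.8 0 0 0 1'
python3 - <<'E'
from look import *
ob,s=wrist("w9"); print(ob["ee_pos"],ob["joint_positions"].round(2)); disc(s,.459,-.102,.013,.06); cup(s,.459,-.102,.058,.056,.006)
for y in(-3,177): print(go(ob,.613,.3134,.2365,y))
E
```

```text
clock: 20.8
ee_pos: [0.4587, -0.1016, 0.0594]
tool_rot: [0.0, 0.916, 0.402, -0.0]
wrist_force: [0.1, 0.9, -0.8]
grip_width: 1.001
gripper_force: 0.0
clock: 21.3
ee_pos: [0.4597, -0.1019, 0.1624]
tool_rot: [0.001, 0.916, 0.402, 0.002]
wrist_force: [0.2, 0.8, 0.9]
grip_width: 1.005
gripper_force: 0.0
clock: 21.8
ee_pos: [0.4584, -0.1015, 0.2394]
tool_rot: [0.0, 0.916, 0.402, -0.0]
wrist_force: [-0.1, -0.3, -0.3]
grip_width: 0.997
gripper_force: 0.0
[ 0.45839892 -0.10147161  0.23939572] [ 0.12  0.52  0.01  2.05 -0.01  0.58 -0.62]
disc [ 0.4593 -0.102 ] 0.0005 308 px [254. 167.]
cup [ 0.4586 -0.1024] free fit [ 0.4589 -0.102   0.0269] n 739 53 top z 0.3083 handle deg -132.8
(array([ 4.1  , -1.67 ,  0.029]), array([-0.  ,  0.  , -0.22]))
(array([ 4.1  , -1.67 ,  0.029]), array([-0.  ,  0.  , -0.22]))
```

```bash
python3 -m handwheel '0.25 -0.1 0 0 0 0 1; 0.55 -0.22 0 0 0 0 1; 0.82 -0.334 0 0 0 0 1'
python3 -m handwheel '0.35 -0.14 0 0 0 0 1; 0.65 -0.26 0 0 0 0 1; 0.82 -0.334 0 0 0 0 1'
python3 -m handwheel '0.35 -0.14 0 0 0 0 1; 0.65 -0.26 0 0 0 0 1; 0.82 -0.334 0 0 0 0 1'
python3 -m handwheel '0.35 -0.14 0 0 0 0 1; 0.65 -0.26 0 0 0 0 1; 0.82 -0.334 0 0 0 0 1'
python3 -m handwheel '0.35 -0.14 0 0 0 0 1; 0.65 -0.26 0 0 0 0 1; 0.82 -0.334 0 0 0 0 1; 0.82 -0.334 0 0 0 0 1'
python3 -m handwheel '0 0 0 0 0 -0.22 1; 0 0 0 0 0 -0.22 1; 0 0 0 0 0 -0.22 1; 0 0 0 0 0 -0.22 1; 0 0 0 0 0 -0.22 1'
python3 -m handwheel '0 0 0 0 0 0 1; 0 0 0 0 0 0 1'
python3 - <<'E'
from look import *
ob,s=wrist("w10"); print(ob["ee_pos"],ob["joint_positions"].round(2)); q=cup(s,.613,.3134,.068,.066)
print(go(ob,*q,.06,-3))
E
```

```text
clock: 22.15
ee_pos: [0.4892, -0.0175, 0.2381]
tool_rot: [-0.001, 0.916, 0.402, -0.001]
wrist_force: [0.6, 0.4, -0.4]
grip_width: 1.0
gripper_force: 0.0
clock: 22.45
ee_pos: [0.5205, 0.0678, 0.2378]
tool_rot: [-0.001, 0.915, 0.404, -0.001]
wrist_force: [1.0, -0.5, 0.0]
grip_width: 0.998
gripper_force: 0.0
clock: 22.75
ee_pos: [0.5512, 0.1507, 0.2376]
tool_rot: [-0.001, 0.915, 0.403, -0.001]
wrist_force: [-0.2, 0.4, 0.1]
grip_width: 0.998
gripper_force: 0.0
clock: 23.05
ee_pos: [0.5818, 0.2337, 0.2373]
tool_rot: [-0.001, 0.915, 0.403, -0.001]
wrist_force: [-0.3, -0.4, 0.1]
grip_width: 1.001
gripper_force: 0.0
clock: 23.45
ee_pos: [0.6121, 0.317, 0.2368]
tool_rot: [-0.001, 0.915, 0.404, -0.001]
wrist_force: [-0.4, 0.2, 0.0]
grip_width: 1.006
gripper_force: 0.0
clock: 23.95
ee_pos: [0.6127, 0.311, 0.2379]
tool_rot: [0.0, 0.724, 0.69, -0.002]
wrist_force: [-0.3, -0.3, 0.3]
grip_width: 1.003
gripper_force: 0.0
clock: 24.15
ee_pos: [0.613, 0.3119, 0.2385]
tool_rot: [0.0, 0.727, 0.687, -0.001]
wrist_force: [-0.0, -0.0, -0.9]
grip_width: 1.003
gripper_force: 0.0
[0.61298636 0.31188101 0.23849997] [-0.48  0.8  -0.11  1.37  0.09  0.98 -0.67]
cup [0.6122 0.3149] free fit [0.6122 0.3151 0.0318] n 906 108 top z 0.3073 handle deg 81.9
(array([ 0.033, -0.007,  1.785]), array([-0.0005,  0.0005, -0.0011]))
```

View pics/w10.png

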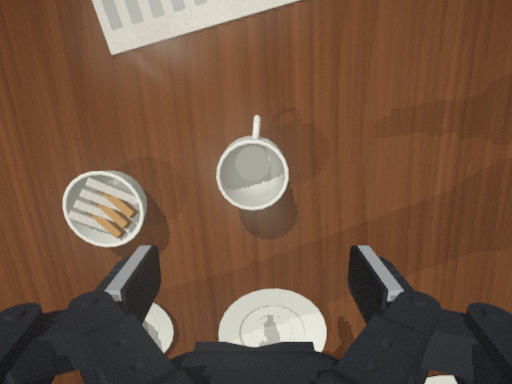

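The large cup's rim is at (252,173) with its handle up at (257,120), and the sugar bowl at (105,208) is well clear. Descending.

```bash
python3 -m handwheel '0.03 -0.007 0.1 0 0 0.025 1; 0.03 -0.007 0.4 0 0 0.025 1; 0.03 -0.007 0.7 0 0 0.025 1; 0.03 -0.007 0.9 0 0 0.025 1; 0.03 -0.007 0.9 0 0 0.025 1'
python3 -m handwheel '0 0 0.2 0 0 0 1; 0 0 0.45 0 0 0 1; 0 0 0.7 0 0 0 1; 0 0 0.85 0 0 0 1; 0 0 0.9 0 0 0 1'
python3 -m handwheel '0 0 0 0 0 0 0.85; 0 0 0 0 0 0 0.75; 0 0 0 0 0 0 0; 0 0 0 0 0 0 0; 0 0 0 0 0 0 0'
python3 - <<'E'
from look import *
o,s=wrist("w11"); print(o["ee_pos"],o["wrist_force"]); cup(s,*o["ee_pos"][:2],.068,.066)
E
python3 -m handwheel '0 0 -0.2 0 0 0 0; 0 0 -0.5 0 0 0 0; 0 0 -0.8 0 0 0 0; 0 0 -1 0 0 0 0; 0 0 -1 0 0 0 0'
python3 - <<'E'
from look import *
o=observe(); print(go(o,.625,.088,o["ee_pos"][2],-7.5))
E
```

```text
clock: 24.7
ee_pos: [0.6105, 0.3149, 0.1459]
tool_rot: [-0.0, 0.752, 0.659, -0.004]
wrist_force: [-1.1, 1.1, 0.5]
grip_width: 1.001
gripper_force: 0.0
clock: 25.2
ee_pos: [0.6124, 0.316, 0.0586]
tool_rot: [0.0, 0.752, 0.659, -0.001]
wrist_force: [-1.6, 0.1, -0.2]
grip_width: 1.0
gripper_force: 0.0
clock: 25.7
ee_pos: [0.6136, 0.3168, 0.0609]
tool_rot: [0.0, 0.752, 0.659, 0.001]
wrist_force: [-1.5, -1.2, 6.5]
grip_width: 0.76
gripper_force: 67.4
[0.61362611 0.31681091 0.06090019] [-1.48064965 -1.19064785  6.49709465]
cup [0.6146 0.3158] free fit [0.6146 0.3157 0.0321] n 5646 1132 top z 0.1293 handle deg 81.6
clock: 26.25
ee_pos: [0.6147, 0.3172, 0.1625]
tool_rot: [0.001, 0.752, 0.659, 0.003]
wrist_force: [-0.1, -0.1, -2.9]
grip_width: 0.76
gripper_force: 67.6
(array([-2.258,  0.403, -0.006]), array([ 0.0016, -0.0012, -0.0001]))
```

```bash
python3 -m handwheel '-0.25 0.04 0 0 0 0 0; -0.5 0.09 0 0 0 0 0; -0.75 0.134 0 0 0 0 0'
python3 -m handwheel '-0.3 0.05 0 0 0 0 0; -0.6 0.1 0 0 0 0 0; -0.75 0.134 0 0 0 0 0'
python3 -m handwheel '-0.3 0.05 0 0 0 0 0; -0.6 0.1 0 0 0 0 0; -0.75 0.134 0 0 0 0 0; -0.75 0.134 0 0 0 0 0; -0.75 0.134 0 0 0 0 0'
python3 - <<'E'
from look import *
o,s=wrist("w12"); print(o["ee_pos"]); disc(s,.625,.088,.013,.07)
print(go(o,.6245,.0897,.069,-7.5))
E
```

```text
clock: 26.55
ee_pos: [0.6152, 0.2388, 0.1575]
tool_rot: [-0.0, 0.752, 0.66, -0.002]
wrist_force: [0.4, 0.1, -2.4]
grip_width: 0.76
gripper_force: 67.6
clock: 26.85
ee_pos: [0.6189, 0.1593, 0.1577]
tool_rot: [0.0, 0.753, 0.658, -0.003]
wrist_force: [-0.3, -0.5, -2.0]
grip_width: 0.767
gripper_force: 67.6
clock: 27.35
ee_pos: [0.6231, 0.0899, 0.1591]
tool_rot: [-0.001, 0.752, 0.66, 0.001]
wrist_force: [0.4, 1.5, -2.9]
grip_width: 0.766
gripper_force: 67.6
[0.6231467  0.08986252 0.15908301]
disc [0.6249 0.088 ] 0.0008 351 px [255. 188.]
(array([-0.002,  0.014,  0.901]), array([-0.0002, -0.0006,  0.0003]))
```

View pics/w12.png

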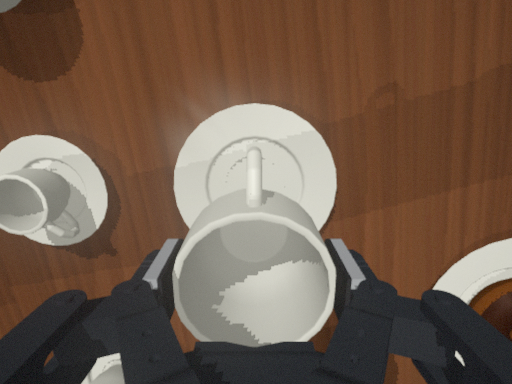

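The large cup is held over its saucer at (255,185), and the small cup at the left is well clear. Lowering.

```bash
python3 -m handwheel '0 0.014 0.2 0 0 0 0; 0 0.014 0.45 0 0 0 0; 0 0.014 0.7 0 0 0 0; 0 0.014 0.85 0 0 0 0; 0 0.014 0.88 0 0 0 0'
python3 -m handwheel '0 0 0 0 0 0 0; 0 0 0 0 0 0 0; 0 0 0.01 0 0 0 0'
```

```text
clock: 27.9
ee_pos: [0.6232, 0.0895, 0.0695]
tool_rot: [-0.001, 0.751, 0.66, -0.001]
wrist_force: [-0.3, -0.4, -1.4]
grip_width: 0.761
gripper_force: 67.6
clock: 28.2
ee_pos: [0.6257, 0.0881, 0.0719]
tool_rot: [0.001, 0.752, 0.659, 0.001]
wrist_force: [-0.3, -0.4, -2.5]
grip_width: 0.761
gripper_force: 67.6
```

```bash
python3 -m handwheel '0.012 -0.014 0.01 0 0 0 0; 0.012 -0.014 0.02 0 0 0 0; 0.012 -0.014 0.03 0 0 0 0; 0.012 -0.014 0.035 0 0 0 0; 0.012 -0.014 0.035 0 0 0 0'
python3 -m handwheel '0 0 0.005 0 0 0 0; 0 0 0.005 0 0 0 0'
```

```text
clock: 28.7
ee_pos: [0.6234, 0.0891, 0.067]
tool_rot: [0.0, 0.752, 0.659, -0.0]
wrist_force: [0.1, 0.4, -2.5]
grip_width: 0.763
gripper_force: 67.8
clock: 28.9
ee_pos: [0.6235, 0.0891, 0.0669]
tool_rot: [0.0, 0.752, 0.659, 0.0]
wrist_force: [-1.4, -0.3, 2.4]
grip_width: 0.759
gripper_force: 68.2
```

Contact again. Releasing, rising and checking.

```bash
python3 -m handwheel '0 0 0 0 0 0 0.8; 0 0 0 0 0 0 0.85; 0 0 0 0 0 0 0.92; 0 0 0 0 0 0 1; 0 0 0 0 0 0 1'
python3 -m handwheel '0 0 -0.1 0 0 0 1; 0 0 -0.3 0 0 0 1; 0 0 -0.6 0 0 0 1; 0 0 -0.9 0 0 0 1; 0 0 -1 0 0 0 1'
python3 -m handwheel '0 0 -0.3 0 0 0 1; 0 0 -0.6 0 0 0 1; 0 0 -0.8 0 0 0 1; 0 0 -0.8 0 0 0 1; 0 0 -0.8 0 0 0 1'
python3 - <<'E'
from look import *
ob,s=wrist("w13"); print(ob["ee_pos"]); disc(s,.625,.088,.013,.07); cup(s,.625,.088,.068,.066,.006)
t=vision.snapshot("top"); cv2.imwrite("pics/t2.png",t["img"])
for x,y,R,d,h in((.4445,.1076,.05,.048,.046),(.4551,-.1014,.06,.058,.056),(.6205,.0886,.07,.068,.066)): disc(t,x,y,.013,R); cup(t,x,y,d,h,.006)
E
```

```text
clock: 29.4
ee_pos: [0.6235, 0.0892, 0.0665]
tool_rot: [0.0, 0.752, 0.659, 0.0]
wrist_force: [0.7, -0.2, -0.4]
grip_width: 1.002
gripper_force: 0.0
clock: 29.9
ee_pos: [0.6254, 0.0895, 0.1703]
tool_rot: [0.002, 0.752, 0.659, 0.003]
wrist_force: [0.7, 0.1, -0.4]
grip_width: 1.0
gripper_force: 0.0
clock: 30.4
ee_pos: [0.623, 0.0891, 0.2461]
tool_rot: [-0.0, 0.752, 0.659, -0.0]
wrist_force: [-0.5, 0.2, 0.0]
grip_width: 1.001
gripper_force: 0.0
[0.62299765 0.08907668 0.24607417]
disc [0.625  0.0885] 0.0005 352 px [255. 166.]
cup [0.6239 0.0871] free fit [0.624  0.0874 0.0318] n 889 115 top z 0.3149 handle deg 82.3
disc [0.4477 0.1179] 0.0034 30 px [178. 190.]h.py:14: RuntimeWarning: Mean of empty slice.
  q=least_squares(f,[*p.mean(0),.04],loss="soft_l1",f_scale=.002); return q.x,np.abs(q.fun).mean()
  ret = um.true_divide(
Traceback (most recent call last):
  File "h.py", line 31, in cup
    g,_=circ(rim)
        ~~~~^^^^^
  File "h.py", line 14, in circ
    q=least_squares(f,[*p.mean(0),.04],loss="soft_l1",f_scale=.002); return q.x,np.abs(q.fun).mean()
ValueError: Initial guess is outside of provided bounds
```

View pics/t2.png

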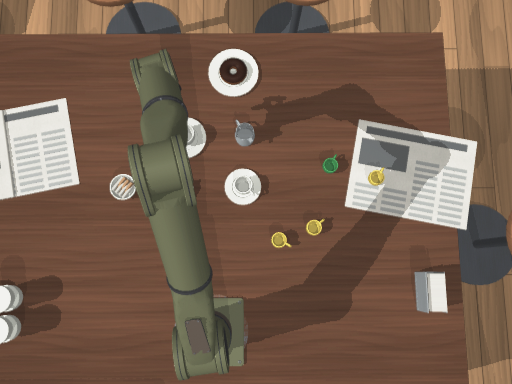

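All three cups stand on their saucers: large within 2 mm of centre, medium and small within about 1 mm. In the top view the arm covers the small cup, but w12 showed it upright. The gripper is high and clear, and the jug and sugar bowl haven't moved. Handing in.

```bash
python3 -c "
from bench import r
print(r.sign_off())"
```

```text
the job is handed in; nothing more can be done
None
```

The job is handed in at about 30 s of the allowed 86 s: each white cup stands upright on the saucer of its own size, within about 2 mm of centre by the camera measurements, and the milk jug and sugar bowl were not touched.

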